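Press the panel's cover plugs home in order

TASK

With the fingertips, gently press the three mushroom-headed wooden plugs in the carved panel down one after the other until the cork washer under each head rests on the panel: first the large round one, then the square one, and last the small round one. Only press: do not pull any plug up, do not press hard once it has reached its stop, and leave the thin locating pin, the mallet, the gouge and the wax tin untouched.

Things in the scene. Friction and masses are not known exactly. Their poses are not given: they have to be found in the camera images.
- panel: Light wooden relief panel lying flat, fixed to the bench: 210 mm along its x, 270 mm along its y, 30 mm thick, with a 3 mm raised border and a low carved rosette (7 mm high) in the middle. Origin at the centre of its underside, on the bench; its face is 30 mm above. Near its four corners (about 60 mm in x and 90 mm in y from the middle) stand the three plugs and the pin, any of them in any corner.
- plug_large_top (a point): Centre of the top face of the large round plug: disc head 42 mm in diameter, 10 mm thick, flat on top, with a 3 mm cork washer under it, on a thinner shank in a hole in the panel. All plugs and the pin are of the same plain wood. At the start the washer is 7 to 10 mm above the panel's face (top 50 to 53 mm above the bench); fully home, with the washer resting on the panel, the top is 43 mm above the bench. Its z axis points up.
- plug_large (a joint): How far the large round plug has been pushed down, m: 0 to 0.003 at the start, 0.010 when the washer rests on the panel (the cork between head and shank gives about 1 mm for each 8 N on the head and springs back; more than 30 N bruises the wood), negative if pulled up. It slides straight down against about 4 N of friction, and stays where it is left.
- plug_square_top (a point): Centre of the top face of the square plug: head 34 x 34 mm, 10 mm thick, flat on top, with a 3 mm cork washer under it, on a thinner shank in a hole in the panel. All plugs and the pin are of the same plain wood. At the start the washer is 7 to 10 mm above the panel's face (top 50 to 53 mm above the bench); fully home, with the washer resting on the panel, the top is 43 mm above the bench. Its z axis points up.
- plug_square (a joint): How far the square plug has been pushed down, m: 0 to 0.003 at the start, 0.010 when the washer rests on the panel (the cork between head and shank gives about 1 mm for each 8 N on the head and springs back; more than 30 N bruises the wood), negative if pulled up. It slides straight down against about 4 N of friction, and stays where it is left.
- plug_small_top (a point): Centre of the top face of the small round plug: disc head 24 mm in diameter, 10 mm thick, flat on top, with a 3 mm cork washer under it, on a thinner shank in a hole in the panel. All plugs and the pin are of the same plain wood. At the start the washer is 7 to 10 mm above the panel's face (top 50 to 53 mm above the bench); fully home, with the washer resting on the panel, the top is 43 mm above the bench. Its z axis points up.
- plug_small (a joint): How far the small round plug has been pushed down, m: 0 to 0.003 at the start, 0.010 when the washer rests on the panel (the cork between head and shank gives about 1 mm for each 8 N on the head and springs back; more than 30 N bruises the wood), negative if pulled up. It slides straight down against about 4 N of friction, and stays where it is left.
- pin_top (a point): Top of the locating pin, a thin upright dowel 12 mm in diameter standing 35 mm above the panel's face (top 65 mm above the bench). To be left alone; it would slide under about 4 N.
- pin (a joint): How far the locating pin has been pushed down, m: 0 at the start, negative if pulled up.
- mallet: Joiner's mallet lying on its side on the bench beside the panel's +y edge, loose; head 110 x 75 x 55 mm with its centre 90 mm along its +x, handle 24 mm thick reaching to 160 mm along its -x. Origin on the bench under the joint of head and handle line. To be left alone.
- gouge: Carving gouge lying on the bench beside the panel's -y edge, loose; 26 mm thick handle reaching 118 mm along its -x, blade 120 mm along its +x. Origin on the bench under the ferrule. To be left alone.
- tin: Round closed metal wax tin, 78 mm in diameter, 38 mm high, on the bench beyond the panel's +x edge, loose. Origin at the centre of its underside. To be left alone.

How it is judged:
By the outcome, as a careful person would: the job done as asked, in the order asked, and still so for the second after the job is handed in, with the robot touching nothing.
It also fails if it takes over 48 s, if anything falls off the work surface, if the arm or the gripper's body presses on something with over 40 N, if the wrist force passes 120 N, or if a joint passes its speed limit or range.

ROBOT

A 6-joint arm with a two-finger parallel gripper is mounted at the origin on the work surface. World frame = base frame: x ahead of the robot, y to its left, z up, the work surface at z = 0. Lengths are in m, angles in rad, forces in N, time in s.
With the tool pointing down it reaches from about 0.3 to 0.825 m from the base axis. Payload 5.4 kg.
Tool frame: the origin (TCP) lies at the very end of the fingers, on their centre line; the grasp point (between the pads) lies 19 mm behind it; z points along the fingers, y is the line along which they close (so a half turn about z gives the same grasp; the last joint's range is limited). The gripper opens to 92 mm and grips with 3 to 60 N. Pads are 20 mm wide; open, the fingers measure 128 mm over their backs; the gripper's body (75 mm by 189 mm) begins 69 mm behind the grasp point.
Start: joints at [1.084, 0.158, 1.597, -0, 1.386, -0.21], TCP at [0.157, 0.553, 0.215] pointing down, gripper open.
Joint ranges: [-2.91, 2.91], [-0.94, 2.29], [0.18, 2.7], [-1.29, 4.43], [0.17, 2.64], [-3, 3]. Speed limits (rad/s): [2.57, 2.57, 3.14, 3.14, 3.14, 3.14].

INTERFACE

Orientations are given as a rotation vector (axis times angle).
In Python, from workcell import bot gives the robot as it stands. Calls block until the motion is done:
- bot.goto(position, orientation): joint-space move of the TCP to a pose.
- bot.line_to(position, rot=None, max_speed=0.15): straight line of the TCP; rot=None keeps the orientation; max_speed is the mean speed in m/s.
- bot.set_joints(angles): joint-space move.
- bot.set_gripper(opening, newtons=None): opening from 0.0 (shut) to 1.0 (fully open); newtons is the grip in N (None keeps the last); returns when the fingers have stopped.
- bot.hold(seconds).
- bot.inverse_kinematics(position, orientation): joint angles nearest the present ones, or None.
- bot.read_camera(name): name is "scene" or "top" or "wrist"; returns a dict with "pixels" (420x560x3 uint8, blue, green, red), "fx", "fy", "cx", "cy" (pixels), "R" (3x3) and "t" (3): a world point X has camera coordinates R X + t. Camera axes: x right, y down, z forward; pixel columns grow to the right and rows downward; lengths in m; the calibration is good to about 2 mm. A picture is of the moment at which its call begins. There is no depth.
A pose or a line that the arm cannot do raises bot.MotionError and nothing moves.
- bot.job_done(): hands the job in; it is judged then, once.
Readings, each from a call of its own:
- bot.current_clock(): time.
- bot.current_joints(): joint angles.
- bot.current_joint_vel(): joint speeds.
- bot.current_effort(): joint torques, N m.
- bot.current_ee_pos(): TCP position.
- bot.current_tool_rot(): TCP orientation.
- bot.current_contact_force(): force on the tool from outside, world axes, zero at the start.
- bot.current_ft_torque(): the same for the moment, N m.
- bot.current_opening(): opening from 0.0 (shut) to 1.0 (fully open).
- bot.current_grip_force(): force on a finger pad.
Only numpy, scipy, OpenCV 4.12 (cv2) and the standard library are available. Lean on these libraries where they do the work, as an engineer would, in place of code of your own. Each camera call takes 0.05 s, during which the arm holds its last target. There are 200 camera calls.

## Working session

There is one attempt and no reset: what is moved stays moved. The work goes in short steps, each a Python script; the robot and the scene stay as the last script left them, time stands still between calls to the robot, and variables do not carry over. Pictures are saved under pics/ and viewed, at most 10 in all, crops included, and the job is handed in when it is done.

```bash
mkdir -p pics; ls; python3 - <<'E'
from workcell import bot
import cv2,numpy as np
for n in("top","scene"):
    c=bot.read_camera(n); cv2.imwrite(f"pics/{n}0.png",c["pixels"]); R=c["R"]; print(n,c["fx"],c["fy"],c["cx"],c["cy"],np.round(-np.array(R).T@np.array(c["t"]),3),np.round(R,2).tolist())
print(bot.current_clock(),bot.current_tool_rot(),bot.current_contact_force())
E
```

```text
pics
top 449.2077484840346 449.2077484840346 284.5309638749088 207.37529342503566 [0.516 0.05  0.843] [[0.02, -1.0, 0.0], [-1.0, -0.02, -0.08], [0.08, -0.0, -1.0]]
scene 490.08836188402984 490.08836188402984 274.12704903055754 209.0015491524384 [ 0.914 -0.397  0.78 ] [[0.82, 0.57, -0.01], [0.44, -0.65, -0.62], [-0.36, 0.51, -0.78]]
0.1 [-4.33396992e-01 -3.11097053e+00  2.48254704e-03] [ 0.22077492 -0.3309032   0.66640781]
```

View pics/top0.png

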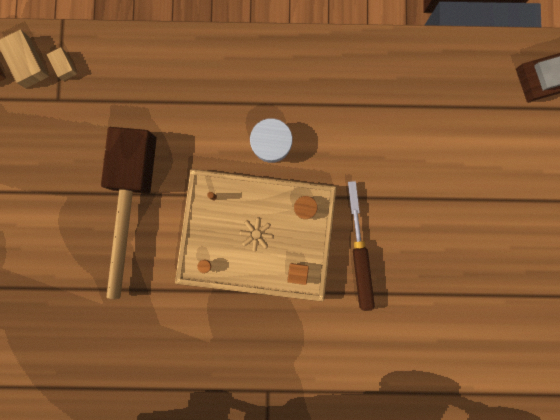

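View pics/scene0.png

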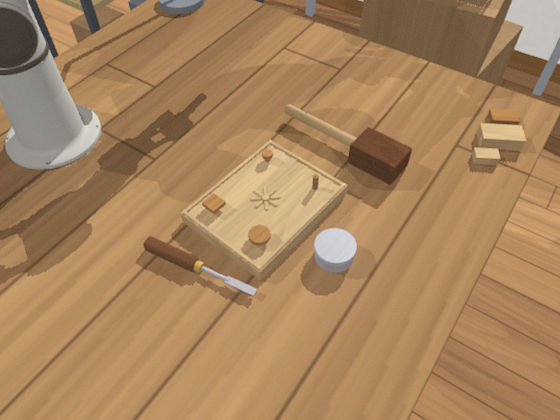

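Top view: large round plug at about (305,207), square (298,273), small round (204,266), pin (211,196); the scene view agrees. I'll segment them and cast rays.

```bash
cat >h.py <<'E'
from workcell import bot
import cv2,numpy as np
SEED={"top":dict(large=(305,207),square=(298,273),small=(204,266),pin=(211,196)),"scene":dict(large=(259,235),square=(214,204),small=(267,155),pin=(315,182))}
def ray(c,u,v,z):
    R=np.array(c["R"]);C=-R.T@np.array(c["t"]);d=R.T@np.array([(u-c["cx"])/c["fx"],(v-c["cy"])/c["fy"],1])
    return C+d*(z-C[2])/d[2]
def blobs(c,seeds):
    hsv=cv2.cvtColor(c["pixels"],cv2.COLOR_BGR2HSV)
    out={}
    for n,(u,v) in seeds.items():
        col=np.median(hsv[v-1:v+2,u-1:u+2].reshape(-1,3),0)
        m=cv2.inRange(hsv,np.clip(col-[5,50,40],0,255),np.clip(col+[5,50,40],0,255))
        _,lab,st,ce=cv2.connectedComponentsWithStats(m,connectivity=4); l=lab[v,u]
        out[n]=(ce[l],st[l],col)
    return out
E
python3 - <<'E'
from h import *
for n in SEED:
    c=bot.read_camera(n)
    for k,(ce,st,col) in blobs(c,SEED[n]).items():
        z=.065 if k=="pin" else .0515
        print(n,k,ce.round(1),st,col,ray(c,*ce,z).round(4))
E
```

```text
top large [281.7 253.2] [     0    101    560    293 102187] [ 13. 181. 159.] [0.5004 0.0517 0.0515]
top square [343.  250.1] [    0   104   560   289 75219] [ 13. 180. 172.] [ 0.5077 -0.0558  0.0515]
top small [275.7 246.4] [     0    102    560    291 104176] [ 13. 179. 165.] [0.5122 0.0625 0.0515]
top pin [210.5 191.5] [207 183   8  18  89] [ 13. 181. 138.] [0.6056 0.1776 0.065 ]
scene large [251.8 222.1] [    0    22   494   398 80603] [ 16. 139. 182.] [0.5605 0.024  0.0515]
scene square [200.4 195.4] [    0    42   428   370 41486] [ 15. 141. 192.] [0.439  0.0205 0.0515]
scene small [200.1 195.4] [    0    42   428   369 41003] [ 16. 141. 197.] [0.4385 0.0203 0.0515]
scene pin [314.8 183.5] [312 177   6  14  62] [ 15. 134. 120.] [0.6131 0.1601 0.065 ]
```

```bash
python3 - <<'E'
from h import *
for n in SEED:
    c=bot.read_camera(n); hsv=cv2.cvtColor(c["pixels"],cv2.COLOR_BGR2HSV); tiles=[]
    for k,(u,v) in SEED[n].items():
        r=18; w=hsv[v-r:v+r,u-r:u+r]
        # sat-based Otsu split inside window: heads redder/more saturated than panel
        s=np.ascontiguousarray(c["pixels"][v-r:v+r,u-r:u+r]); 
        h=w[...,0].astype(int); col=np.median(w[r-1:r+2,r-1:r+2].reshape(-1,3),0)
        m=((abs(h-col[0])<=2)&(abs(w[...,1]-col[1])<40)&(abs(w[...,2]-col[2])<30)).astype(np.uint8)
        if k!="pin": m=cv2.morphologyEx(m,cv2.MORPH_OPEN,np.ones((3,3),np.uint8))
        _,lab,st,ce=cv2.connectedComponentsWithStats(m,connectivity=4); l=lab[r,r]; p=ce[l]+[u-r,v-r]
        z=.065 if k=="pin" else .0515
        print(n,k,p.round(1),st[l],col,ray(c,*p,z).round(4))
        tiles.append(np.vstack([cv2.resize(s,None,fx=5,fy=5,interpolation=0),cv2.resize(cv2.merge([(lab==l).astype(np.uint8)*255]*3),None,fx=5,fy=5,interpolation=0)]))
    cv2.imwrite(f"pics/m_{n}.png",np.hstack(tiles))
E
```

```text
top large [304.9 206.9] [  7   7  23  23 437] [ 13. 179. 157.] [0.5825 0.012  0.0515]
top square [297. 274.] [  7   9  21  21 355] [ 13. 179. 174.] [0.4648 0.0244 0.0515]
top small [203.5 266.1] [ 12  12  12  13 134] [ 13. 181. 163.] [0.4758 0.1881 0.0515]
top pin [210.2 194.5] [15 14  6  7 29] [ 13. 181. 135.] [0.6004 0.178  0.065 ]
scene large [259.1 233.4] [  7   8  23  18 329] [ 15. 137. 184.] [0.5867 0.0107 0.0515]
scene square [213.1 201.5] [  6   7  22  18 228] [ 15. 137. 192.] [0.4693 0.0223 0.0515]
scene small [266.7 152.2] [12 11 12  9 79] [ 16. 139. 194.] [0.4783 0.1889 0.0515]
scene pin [314.7 183.3] [15 14  6 12 57] [ 15. 137. 120.] [0.6127 0.1605 0.065 ]
```

View pics/m_top.png

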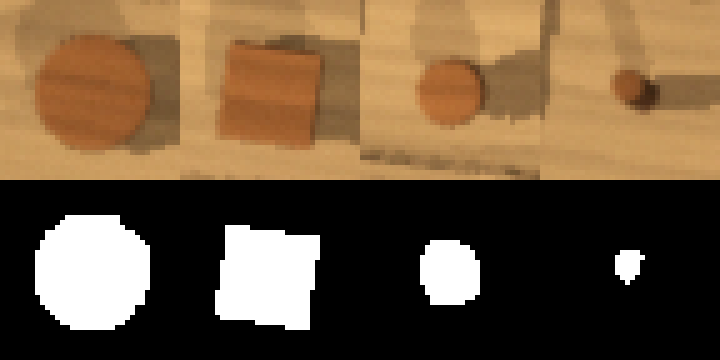

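Blob sizes match (42/34/24 mm) and the two views agree within about 5 mm. I'll average them, shut the fingers and hover over the large plug for a close check.

```bash
cat >>h.py <<'E'
P=dict(large=(.5846,.0114),square=(.467,.0233),small=(.477,.1885))
E
python3 - <<'E'
from h import *
bot.set_gripper(0.0,10); rot=bot.current_tool_rot()
bot.goto([*P["large"],.12],rot); bot.hold(.2)
print(bot.current_clock(),bot.current_opening(),bot.current_ee_pos(),bot.current_contact_force())
c=bot.read_camera("wrist"); im=c["pixels"].copy()
R=np.array(c["R"]);t=np.array(c["t"])
for n,(x,y) in P.items():
    q=R@[x,y,.0515]+t; p=(int(c["fx"]*q[0]/q[2]+c["cx"]),int(c["fy"]*q[1]/q[2]+c["cy"])); print(n,p); cv2.drawMarker(im,p,(0,255,0))
cv2.imwrite("pics/w1.png",im)
E
```

```text
4.3167 0.003737992120309109 [0.58461054 0.01194294 0.12007087] [-0.61890878  0.84260273  0.17094002]
large (277, 227)
square (245, 58)
small (502, -2)
```

View pics/w1.png

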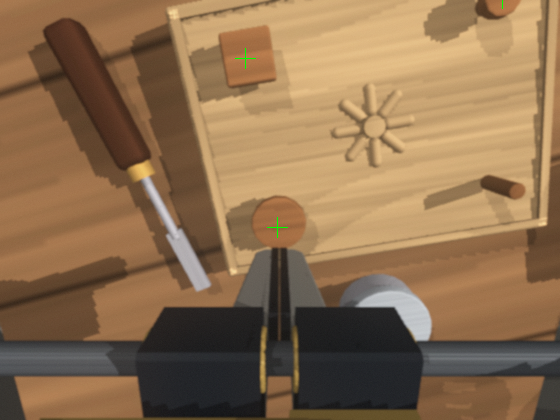

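The wrist view shows the markers close to the head centres (large about (278,222) against marker (277,227)), so I press the large plug with force feedback.

```bash
cat >>h.py <<'E'
def press(n,fstop=11.,zmin=.0405):
    x,y=P[n]
    f0=np.mean([bot.current_contact_force()[2] for _ in range(3)])
    bot.line_to([x,y,.056]); z=.056; log=[]
    while z>zmin:
        z-=.0007 if z>.0445 else .0004
        bot.line_to([x,y,z],max_speed=.02)
        f=bot.current_contact_force()[2]-f0; log.append((round(z*1e3,1),round(bot.current_ee_pos()[2]*1e3,1),round(f,1)))
        if f>fstop and (z<.0445 or f>16): break
    bot.line_to([x,y,.095])
    print(n,bot.current_clock(),log)
E
python3 -c "
from h import *
press('large'); print(bot.current_contact_force())"
```

```text
large 11.7 [(55.3, np.float64(56.5), np.float64(-0.1)), (54.6, np.float64(54.8), np.float64(-0.5)), (53.9, np.float64(53.8), np.float64(-0.6)), (53.2, np.float64(53.1), np.float64(1.3)), (52.5, np.float64(52.4), np.float64(0.1)), (51.8, np.float64(51.7), np.float64(-0.0)), (51.1, np.float64(51.1), np.float64(-0.7)), (50.4, np.float64(50.6), np.float64(2.7)), (49.7, np.float64(49.9), np.float64(3.3)), (49.0, np.float64(49.0), np.float64(4.5)), (48.3, np.float64(48.2), np.float64(2.4)), (47.6, np.float64(47.6), np.float64(2.5)), (46.9, np.float64(46.9), np.float64(1.7)), (46.2, np.float64(46.2), np.float64(3.5)), (45.5, np.float64(45.5), np.float64(2.6)), (44.8, np.float64(44.8), np.float64(3.7)), (44.1, np.float64(44.1), np.float64(2.4)), (43.7, np.float64(43.7), np.float64(3.5)), (43.3, np.float64(43.3), np.float64(2.7)), (42.9, np.float64(42.9), np.float64(3.1)), (42.5, np.float64(42.7), np.float64(4.8)), (42.1, np.float64(42.5), np.float64(6.7)), (41.7, np.float64(42.3), np.float64(6.9)), (41.3, np.float64(42.1), np.float64(9.9)), (40.9, np.float64(42.0), np.float64(11.3))]
[-0.41777815  0.0792439  -0.91201956]
```

The large plug is home: friction was about 3 N, then a steep rise to 11 N at z of about 42 mm. The square and the small one come next.

```bash
python3 -c "
from h import *
for n in ('square','small'):
    bot.line_to([*P[n],.095],max_speed=.1); bot.hold(.2); press(n,zmin=.0395)
bot.line_to([.40,.30,.22],max_speed=.2) 
print(bot.current_clock())
im=[bot.read_camera(n)['pixels'] for n in('top','scene')]
cv2.imwrite('pics/end.png',np.hstack([cv2.resize(im[0][150:320,160:350],None,fx=2,fy=2),cv2.resize(im[1][120:290,160:370],None,fx=2,fy=2)]))
"
```

```text
square 20.4 [(55.3, np.float64(56.2), np.float64(1.6)), (54.6, np.float64(54.8), np.float64(0.7)), (53.9, np.float64(53.9), np.float64(1.1)), (53.2, np.float64(53.1), np.float64(0.4)), (52.5, np.float64(52.4), np.float64(0.2)), (51.8, np.float64(51.7), np.float64(-0.1)), (51.1, np.float64(51.1), np.float64(1.1)), (50.4, np.float64(50.4), np.float64(0.1)), (49.7, np.float64(49.9), np.float64(3.4)), (49.0, np.float64(49.1), np.float64(3.1)), (48.3, np.float64(48.3), np.float64(3.9)), (47.6, np.float64(47.5), np.float64(3.0)), (46.9, np.float64(46.9), np.float64(3.3)), (46.2, np.float64(46.2), np.float64(3.4)), (45.5, np.float64(45.5), np.float64(2.3)), (44.8, np.float64(44.8), np.float64(3.1)), (44.1, np.float64(44.1), np.float64(3.6)), (43.7, np.float64(43.7), np.float64(3.4)), (43.3, np.float64(43.3), np.float64(3.3)), (42.9, np.float64(42.9), np.float64(4.1)), (42.5, np.float64(42.7), np.float64(4.9)), (42.1, np.float64(42.5), np.float64(7.8)), (41.7, np.float64(42.2), np.float64(9.5)), (41.3, np.float64(42.0), np.float64(9.7)), (40.9, np.float64(41.8), np.float64(12.2))]
small 29.8
[... 436 characters left out ...]
)), (48.3, np.float64(48.3), np.float64(1.5)), (47.6, np.float64(47.6), np.float64(1.3)), (46.9, np.float64(46.9), np.float64(2.6)), (46.2, np.float64(46.2), np.float64(1.1)), (45.5, np.float64(45.5), np.float64(1.0)), (44.8, np.float64(44.8), np.float64(2.6)), (44.1, np.float64(44.1), np.float64(2.1)), (43.7, np.float64(43.7), np.float64(2.2)), (43.3, np.float64(43.3), np.float64(2.0)), (42.9, np.float64(42.9), np.float64(2.8)), (42.5, np.float64(42.7), np.float64(4.1)), (42.1, np.float64(42.5), np.float64(5.5)), (41.7, np.float64(42.3), np.float64(6.9)), (41.3, np.float64(42.1), np.float64(8.6)), (40.9, np.float64(41.9), np.float64(9.8)), (40.5, np.float64(41.6), np.float64(12.0))]
30.9083
```

View pics/end.png

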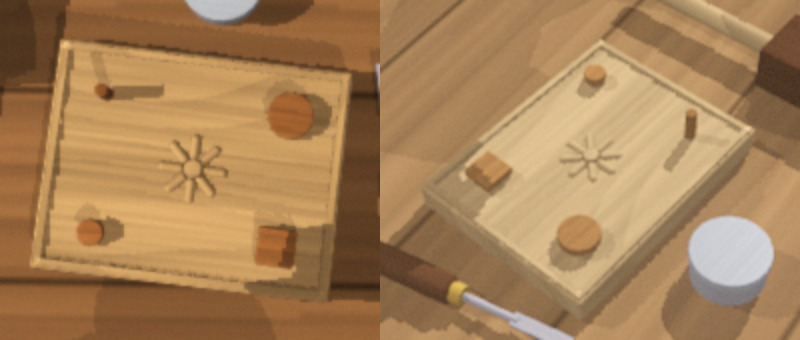

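All three heads now sit low, with short shadows. The pin, tin, gouge and mallet are where they were, and the arm is clear, so I'm handing in.

```bash
python3 -c "
from workcell import bot
print(bot.job_done())"
```

```text
the job is handed in; nothing more can be done
None
```

I pressed the large, square and small plugs home in that order, each to its stop with at most about 12 N, touched nothing else, and handed the job in at about 31 s.

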